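Weigh the odd cheese from the crate

TASK

A square cheese has been packed in with the round ones. Swing the crate's gate down flat with its side lever or by its panel, slide the square cheese out, without lifting or tipping it, to the middle of the weighing plate, then close the gate fully again. Leave the round cheeses in their places in the crate and do not disturb the other things on the table.

Things in the scene. Friction and masses are not known exactly. Their poses are not given: they have to be found in the camera images.
- crate: fixed grey crate; origin at the centre of its underside, x to its gate (away from the robot), y along it. Inside: x -80 to 80 mm, y -216 to 216 mm; floor top 8 mm above the table; back and side walls 6 mm thick, 60 mm high, two back corner posts 65 mm. Four cheeses stand side by side at y about -155, -52, 52, 155, x about 22 mm: a gap of about 55 mm to the back wall
- gate (a joint): gate hinge (rad): 0 closed, upright; 1.57 open, laid flat away from the robot. The gate is a panel 424 mm long, 45 high, 6 thick along the crate's whole +x side, hinged along its lower edge at crate x 84 mm, 4 mm above the table; laid flat, its top is 7 mm above the table and it ends at crate x 129 mm. Light friction: it stays where left
- gate_knob (a point): centre of the freely spinning black roller knob (22 mm thick, 26 mm along y) on the gate's lever: a 12 mm steel rod, 80 mm long, fixed to the gate, turning with it about the hinge line, beside the crate at crate y -245 mm. Gate closed: it leans 45 deg back, knob at crate x 27 mm; open: 45 deg forward, knob at crate x 141 mm; both 61 mm above the table
- square_cheese: the only square cheese, 90 x 90 mm, 45 mm high, about 0.3 kg, same rind as the others, square paper label on top; origin at the centre of its underside, x and y square to its sides, z up
- weigh_plate: weighing plate, a 170 x 170 mm steel plate flush with the table, with a thin black edge; origin at its centre, at table height; x towards its indicator, a fixed steel box 45 mm high and 140 mm wide that begins 160 mm beyond the centre. It lies beyond the open gate
- round0: round cheese, 90 mm across, 45 mm high, round paper label on top; origin at the centre of its underside; stands in the crate and stays there
- round1: round cheese, 90 mm across, 45 mm high, round paper label on top; origin at the centre of its underside; stands in the crate and stays there
- round2: round cheese, 90 mm across, 45 mm high, round paper label on top; origin at the centre of its underside; stands in the crate and stays there
- tape_roll: roll of brown packing tape lying flat, 96 mm across, 48 mm high, origin at the centre of its underside; bystander left of the plate
- spray_bottle: white round bottle, 68 mm across, 170 mm high, origin at the centre of its underside; bystander left of the crate
- carton_small: closed white carton 120 x 160 mm, 60 mm high, origin at the centre of its underside; bystander right of the crate
- tub: white round open bowl 100 mm across, 60 mm high, origin at the centre of its underside; bystander left of the crate
- salt_jar: pale jar with a white lid, 72 mm across, 70 mm high, origin at the centre of its underside; bystander just left of the crate

How it is judged:
By the outcome, as a careful person would: the job done as asked, in the order asked, and still so for the second after the job is handed in, with the robot touching nothing.
It also fails if it takes over 58 s, if anything falls off the work surface, if the arm or the gripper's body presses on something with over 40 N, if the wrist force passes 120 N, or if a joint passes its speed limit or range.

ROBOT

A 6-joint arm with a two-finger parallel gripper is mounted at the origin on the work surface. World frame = base frame: x ahead of the robot, y to its left, z up, the work surface at z = 0. Lengths are in m, angles in rad, forces in N, time in s.
With the tool pointing down it reaches from about 0.325 to 0.85 m from the base axis. Payload 4.4 kg.
Tool frame: the origin (TCP) lies midway between the tips of the shut fingers; the grasp point (between the pads) lies 19 mm behind it (manip.grasp_offset is the distance from the TCP to the grasp point, in m); z points along the fingers, y is the line along which they close (so a half turn about z gives the same grasp; the last joint's range is limited). The gripper opens to 94 mm and grips with 3 to 60 N. Pads are 16 mm wide; open, the fingers measure 119 mm over their backs; the gripper's body (75 mm by 177 mm) begins 78 mm behind the grasp point.
Start: joints at [0.973, 0.207, 1.542, -0, 1.393, -0.15], TCP at [0.249, 0.518, 0.205] pointing down, gripper open.
Joint ranges: [-2.73, 2.73], [-0.86, 2.22], [0.23, 2.46], [-1.11, 4.25], [0.08, 2.63], [-2.82, 2.82]. Speed limits (rad/s): [2.79, 2.79, 3.14, 3.14, 3.14, 3.14].

INTERFACE

Orientations are given as [roll, pitch, yaw] about the fixed x, y, z axes, in that order (R = Rz(yaw) Ry(pitch) Rx(roll)).
In Python, from rig import manip gives the robot as it stands. The module is installed in compiled form; this text tells all that it offers.
- The arm moves only by the tool step_arm, never from a script. Its argument "series" is a list of rows, each an object with "rotation": the turn, a rotation vector about the world's x, y, z in degrees, a list of three; "linear": the shift along the world's x, y, z in m, a list of three; "gripper": the finger opening in m, from 0 to 0.094. A call has 1 to 10 rows; each row shifts and turns the commanded pose from where the row before left it; what a row does not reach is not made up. A row lasts 1/12 s, in which the tool goes at most 41.7 mm and 7.16 degrees, less where a joint would pass 70% of its speed; a pose out of reach is approached as far as the arm can. A call with a gripper value outside its range is refused whole. The fingers move at their own pace and stop on an object; "newtons" is the grip in N (left out, the last holds). Time passes only in rows, so rows that do not move let the fingers close. It gives the time, the measured TCP pose, the force, the opening and the grip force at its end, in the units of the state.
- manip.sense(): the state, without advancing time (a new reading comes with each control period).
- manip.read_camera(name): name is "scene" or "side" or "wrist"; returns the picture (384x512x3 uint8, red, green, blue); there is no depth.
- manip.camera_params(name): a dict with "fx", "fy", "cx", "cy" (pixels), "R" (3x3) and "t" (3): a world point X has camera coordinates R X + t. Camera axes: x right, y down, z forward; pixel columns grow to the right and rows downward; lengths in m; the calibration is good to about 2 mm. A picture is of the moment at which its call begins: read the wrist's pose just before it. camera_params takes no time and is no camera call; for the wrist camera it gives the pose at the moment of the call.
- manip.close_job(): hands the job in; it is judged then, once.
The state is a dict: "t": time; "qpos": joint angles; "qd": joint speeds; "joint_efforts": joint torques, N m; "ee_pos": TCP position; "ee_rot": TCP orientation; "ft_force": force on the tool from outside, world axes, zero at the start; "wrist_torque": the same for the moment, N m; "opening": finger opening in m; "grasp_force": force on a finger pad.
Only numpy, scipy, OpenCV 4.12 (cv2) and the standard library are available. Lean on these libraries where they do the work, as an engineer would, in place of code of your own. Each camera call takes 0.05 s, during which the arm holds its last target. There are 200 camera calls.

## Working session

There is one attempt and no reset: what is moved stays moved. The work goes in short steps, Python scripts to look and compute and a tool call to move; the robot and the scene stay as the last step left them, time stands still between calls to the robot, and variables do not carry over. Pictures are saved under pics/ and viewed, at most 10 in all, crops included, and the job is handed in when it is done.

Besides the shell and the picture viewer there is one more tool, called after "Emit:" as name([rows], argument=value, ...), one row to a line, values as JSON. step_arm: Moves the arm, as the interface text tells. Its arguments: {"type":"object","properties":{"series":{"type":"array"},"newtons":{"type":"number"}},"required":["series"]}

```bash
mkdir -p pics; python3 - <<'E'
from rig import manip
import cv2
for n in("scene","side"):
    im=manip.read_camera(n); cv2.imwrite(f"pics/{n}0.png",cv2.resize(im[:,:,::-1],(800,600),interpolation=cv2.INTER_CUBIC))
    p=manip.camera_params(n); print(n,p)
print(manip.sense(),manip.grasp_offset)
E
```

```text
scene {'fx': 375.53857581750293, 'fy': 375.53857581750293, 'cx': 252.1283675594502, 'cy': 194.1282896319043, 'R': array([[-0.83409326,  0.55160069, -0.00501121],
       [ 0.379815  ,  0.56769511, -0.7303854 ],
       [-0.40003625, -0.61111288, -0.68301688]]), 't': array([ 0.44961176, -0.11251415,  1.2869764 ])}
side {'fx': 499.68317514310866, 'fy': 499.68317514310866, 'cx': 254.716701624129, 'cy': 197.2147353456338, 'R': array([[-8.63591028e-01, -5.04192422e-01,  7.33349568e-04],
       [-3.73948269e-01,  6.39529224e-01, -6.71688219e-01],
       [ 3.38191111e-01, -5.80338154e-01, -7.40833584e-01]]), 't': array([0.42654305, 0.24712931, 1.50418981])}
{'t': 0.1, 'qpos': array([ 9.72544405e-01,  2.07352824e-01,  1.54282494e+00, -8.93032617e-06,
        1.39347958e+00, -1.50490653e-01]), 'qd': array([ 0.0002096 , -0.00287672, -0.00249475,  0.00077038, -0.00059716,
       -0.00138553]), 'joint_efforts': array([ 1.49485077e-04, -3.71865892e+01, -2.82292789e+01,  7.00357603e-02,
        3.10778059e-02, -1.34050219e-05]), 'ee_pos': array([0.24853495, 0.51769767, 0.20439011]), 'ee_rot': array([-3.13954998e+00, -3.00857394e-04,  2.69383266e+00]), 'ft_force': array([ 0.2623197 , -0.67791016,  0.05613115]), 'wrist_torque': array([-0.01867512,  0.01974986,  0.0413791 ]), 'grasp_force': 0.0, 'opening': 0.09396171269869827} 0.0188
```

View pics/scene0.png

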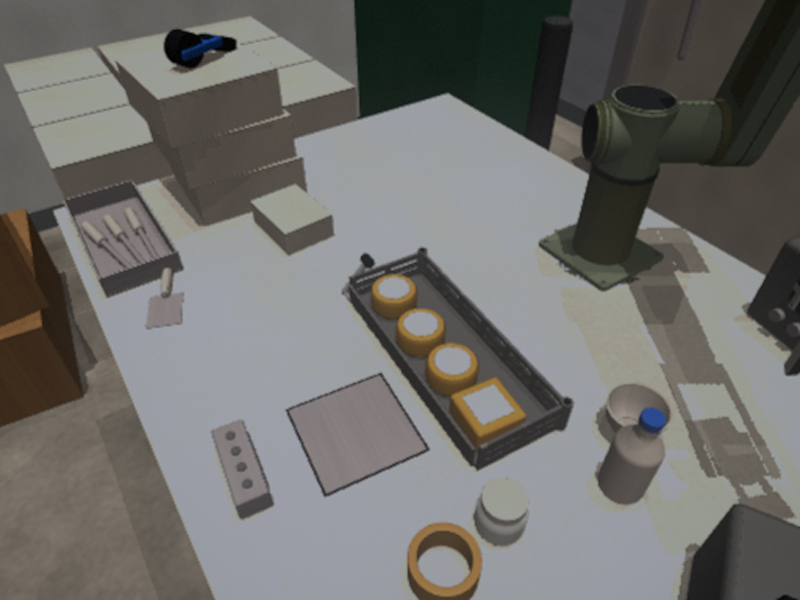

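View pics/side0.png

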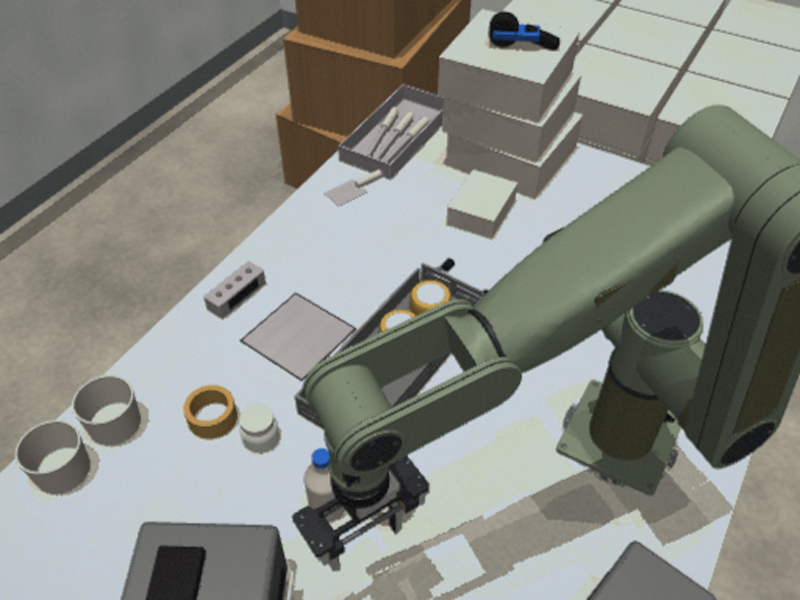

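The scene view shows the crate, with the square cheese at its +y end at about (487,408). The plate is centred near (357,432) and the knob near (367,261). I'll enlarge that part for measuring.

```bash
python3 - <<'E'
from rig import manip
import cv2
im=manip.read_camera("scene"); cv2.imwrite("pics/raw.png",im[:,:,::-1])
cv2.imwrite("pics/c1.png",cv2.resize(im[155:320,178:378,::-1],None,fx=3.6,fy=3.6,interpolation=cv2.INTER_CUBIC))
E
```

```text
(no output)
```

View pics/c1.png

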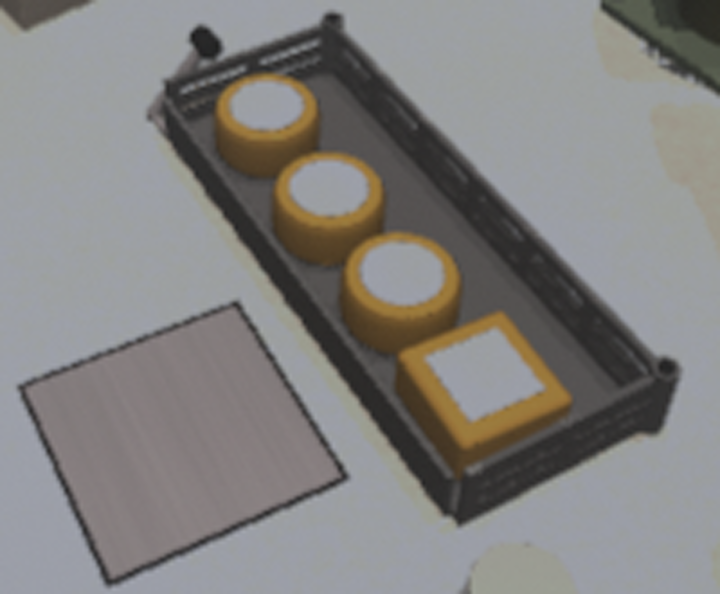

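Crop pixels:
- **Plate corners:** (238,303), (347,478), (109,583), (21,387).
- **Square cheese top corners:** (502,313), (571,400), (462,446), (398,352).
- **Round labels:** (267,105), (329,188), (402,272).
- **Post tops:** (333,18), (668,366).
- **Knob:** (206,42).

```bash
cat > h.py <<'E'
import numpy as np
from rig import manip
def ray(n,uv,z,p=None):
    p=p or manip.camera_params(n); R,t=np.array(p["R"]),np.array(p["t"]); c=-R.T@t
    out=[]
    for u,v in uv:
        d=R.T@np.array([(u-p["cx"])/p["fx"],(v-p["cy"])/p["fy"],1]); out.append((c+d*(z-c[2])/d[2])[:2])
    return np.array(out)
E
python3 - <<'E'
from h import *
np.set_printoptions(precision=4,suppress=True)
f=lambda L,z:ray("scene",[((u+.5)/3.6-.5+178,(v+.5)/3.6-.5+155) for u,v in L],z)
pl=f([(238,303),(347,478),(109,583),(21,387)],0);print("plate",pl,pl.mean(0),np.linalg.norm(np.diff(pl,axis=0),axis=1))
sq=f([(502,313),(571,400),(462,446),(398,352)],.053);print("sq",sq,sq.mean(0),np.linalg.norm(np.diff(sq,axis=0),axis=1))
la=f([(500,325),(546,387),(470,419),(424,353)],.053);print("label",la,la.mean(0))
print("rounds",f([(267,105),(329,188),(402,272)],.053))
po=f([(333,18),(668,366)],.065);print("posts",po,np.linalg.norm(po[1]-po[0]))
kn=f([(206,42)],.061);print("knob",kn)
print("corner top,bot",f([(457,475)],.06),f([(458,522)],0))
ey=(po[1]-po[0])/np.linalg.norm(po[1]-po[0]);ex=np.array([ey[1],-ey[0]])
o=po.mean(0)+.083*ex;print("crate o",o,"yaw deg",np.degrees(np.arctan2(ex[1],ex[0])))
for n,P in(("plate",pl.mean(0)),("sq",sq.mean(0)),("kn",kn[0])):
    print(n,"in crate",(P-o)@ex,(P-o)@ey)
for a in (pl,sq):
    for i in range(4):
        d=a[(i+1)%4]-a[i];print(np.degrees(np.arctan2(d[1],d[0]))%90,end=' ')
E
```

```text
plate [[0.5835 0.0253]
 [0.6052 0.1977]
 [0.7781 0.1762]
 [0.7572 0.0046]] [0.681 0.101] [0.1737 0.1743 0.1728]
sq [[0.4555 0.1756]
 [0.4665 0.2587]
 [0.5505 0.2465]
 [0.5382 0.1623]] [0.5027 0.2108] [0.0838 0.0849 0.0851]
label [[0.4639 0.1831]
 [0.4732 0.2414]
 [0.5326 0.233 ]
 [0.5238 0.1729]] [0.4983 0.2076]
rounds [[ 0.4714 -0.1035]
 [ 0.485   0.0048]
 [ 0.4909  0.1054]]
posts [[ 0.3668 -0.1563]
 [ 0.4005  0.2797]] 0.4373260799238991
knob [[ 0.4749 -0.1943]]
corner top,bot [[0.5705 0.2649]] [[0.5636 0.266 ]]
crate o [0.4664 0.0553] yaw deg -4.416568132625612
plate in crate 0.21047063076600836 0.0620347917416228
sq in crate 0.02421617283745745 0.15777497286247122
kn in crate 0.027735986031659745 -0.24820018291559354
82.85281011775365 82.92248978967974 83.05199846139415 83.20782228083178 82.49097748584867 81.71641417873015 81.73961203473507 80.85315714322613
```

Emit:
step_arm([
  {"rotation":[0,0,0],"linear":[0,0,0.04],"gripper":0},
  {"rotation":[0,0,2.2],"linear":[0.01,-0.039,0],"gripper":0},
  {"rotation":[0,0,2.2],"linear":[0.01,-0.039,0],"gripper":0},
  {"rotation":[0,0,2.2],"linear":[0.01,-0.039,0],"gripper":0},
  {"rotation":[0,0,2.2],"linear":[0.01,-0.039,0],"gripper":0},
  {"rotation":[0,0,2.2],"linear":[0.01,-0.039,0],"gripper":0},
  {"rotation":[0,0,2.2],"linear":[0.01,-0.039,0],"gripper":0},
  {"rotation":[0,0,2.2],"linear":[0.01,-0.039,0],"gripper":0},
  {"rotation":[0,0,2.2],"linear":[0.01,-0.039,0],"gripper":0},
  {"rotation":[0,0,2.2],"linear":[0.01,-0.039,0],"gripper":0},
])

```text
t: 0.98
ee_pos: [0.3387, 0.1656, 0.2453]
ee_rot: [3.142, 0.0, 3.042]
ft_force: [1.2, -0.0, -0.1]
opening: 0.031
grasp_force: 0.0
```

```bash
python3 - <<'E'
from h import *
g=lambda u,v,z:ray("scene",[(u/1.5625,v/1.5625)],z)[0].round(3)
print("jar",g(503,495,.07),"tape",g(445,560,.048),"bottle",g(652,420,.165),"tub",g(638,408,.06),"carton",g(293,212,.06))
E
```

```text
jar [0.592 0.347] tape [0.703 0.367] bottle [0.405 0.407] tub [0.317 0.348] carton [ 0.522 -0.43 ]
```

Emit:
step_arm([
  {"rotation":[0,0,1.3],"linear":[0.0104,-0.0395,0],"gripper":0},
  {"rotation":[0,0,0],"linear":[0.0104,-0.0395,0],"gripper":0},
  {"rotation":[0,0,0],"linear":[0.0104,-0.0395,0],"gripper":0},
  {"rotation":[0,0,0],"linear":[0.0104,-0.0395,0],"gripper":0},
  {"rotation":[0,0,0],"linear":[0.0104,-0.0395,0],"gripper":0},
  {"rotation":[0,0,0],"linear":[0.0104,-0.0395,0],"gripper":0},
  {"rotation":[0,0,0],"linear":[0.0104,-0.0395,0],"gripper":0},
  {"rotation":[0,0,0],"linear":[0.0104,-0.0395,0],"gripper":0},
  {"rotation":[0,0,0],"linear":[0.0104,-0.0395,0],"gripper":0},
  {"rotation":[0,0,0],"linear":[0,0,0],"gripper":0},
])

```text
t: 1.82
ee_pos: [0.4333, -0.1945, 0.245]
ee_rot: [-3.139, 0.0, 3.056]
ft_force: [0.0, -0.3, 0.5]
opening: 0.0009
grasp_force: 0.0
```

```bash
python3 - <<'E'
from rig import manip
import cv2
from h import *
p=manip.camera_params("wrist");im=manip.read_camera("wrist"); cv2.imwrite("pics/w1.png",cv2.resize(im[:,:,::-1],(800,600)))
print(p,manip.sense()["ee_pos"])
R,t=p["R"],p["t"]
for q in([.475,-.194,.061],[.432,-.19,.05]):
    c=R@np.array(q)+t;print((c[0]/c[2]*p["fx"]+p["cx"])*1.5625,(c[1]/c[2]*p["fy"]+p["cy"])*1.5625)
E
```

```text
{'fx': 307.03909186441234, 'fy': 307.03909186441234, 'cx': 259.50694255746356, 'cy': 194.25642298081578, 'R': array([[ 0.08568833,  0.99631812, -0.0027783 ],
       [ 0.96998135, -0.08278562,  0.22865416],
       [ 0.22758228, -0.0222879 , -0.97350375]]), 't': array([ 0.15777166, -0.46806887,  0.32568997])} [ 0.43254153 -0.19111753  0.24472318]
411.8365562320559 332.2557014516539
412.2412622481819 275.8769620944931
```

View pics/w1.png

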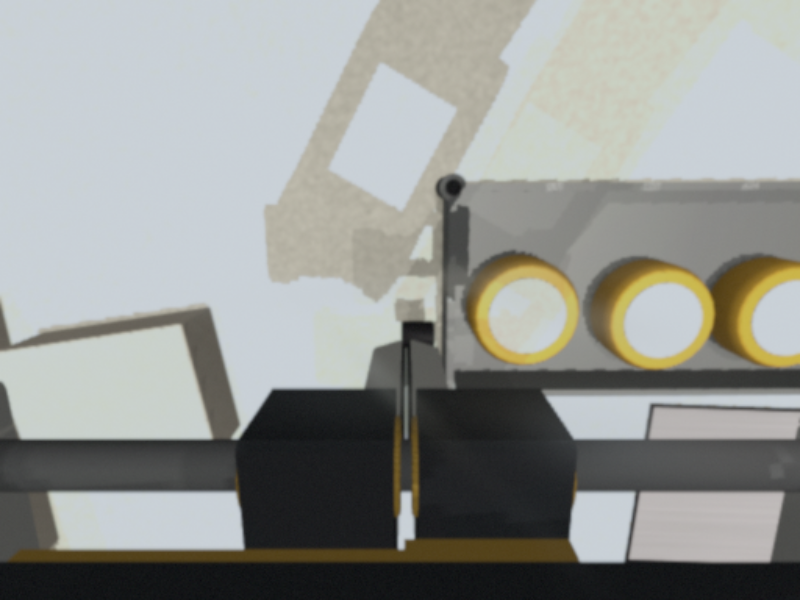

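The knob shows at (418,332), about 2 mm from prediction, and the crate is aligned with the tool. I'll descend behind the knob and push.

Emit:
step_arm([
  {"rotation":[0,0,0],"linear":[0,0,-0.04],"gripper":0},
  {"rotation":[0,0,0],"linear":[0,0,-0.04],"gripper":0},
  {"rotation":[0,0,0],"linear":[0,0,-0.04],"gripper":0},
  {"rotation":[0,0,0],"linear":[0,0,-0.04],"gripper":0},
  {"rotation":[0,0,0],"linear":[0,0,-0.035],"gripper":0},
  {"rotation":[0,0,0],"linear":[0.01,-0.0006,0],"gripper":0},
  {"rotation":[0,0,0],"linear":[0.01,-0.0006,0],"gripper":0},
  {"rotation":[0,0,0],"linear":[0.01,-0.0006,0],"gripper":0},
  {"rotation":[0,0,0],"linear":[0.01,-0.0006,0],"gripper":0},
  {"rotation":[0,0,0],"linear":[0.01,-0.0006,0],"gripper":0},
])

```text
t: 2.7
ee_pos: [0.4853, -0.1915, 0.0529]
ee_rot: [-3.14, 0.003, 3.063]
ft_force: [-2.6, 2.6, -0.6]
opening: 0.0004
grasp_force: 1.0
```

Emit:
step_arm([
  {"rotation":[0,0,0],"linear":[0.01,-0.0006,0],"gripper":0},
  {"rotation":[0,0,0],"linear":[0.01,-0.0006,0],"gripper":0},
  {"rotation":[0,0,0],"linear":[0.01,-0.0006,0],"gripper":0},
  {"rotation":[0,0,0],"linear":[0.01,-0.0006,0],"gripper":0},
  {"rotation":[0,0,0],"linear":[0.01,-0.0006,0],"gripper":0},
  {"rotation":[0,0,0],"linear":[0.01,-0.0006,0],"gripper":0},
  {"rotation":[0,0,0],"linear":[0.01,-0.0006,0],"gripper":0},
  {"rotation":[0,0,0],"linear":[0,0,0],"gripper":0},
])

```text
t: 3.37
ee_pos: [0.5552, -0.196, 0.0508]
ee_rot: [-3.141, 0.003, 3.062]
ft_force: [-0.3, -0.1, 0.7]
opening: 0.0005
grasp_force: 0.1
```

Emit:
step_arm([
  {"rotation":[0,0,0],"linear":[0.005,-0.0004,0],"gripper":0},
  {"rotation":[0,0,0],"linear":[0.005,-0.0004,0],"gripper":0},
  {"rotation":[0,0,0],"linear":[0.002,0,0],"gripper":0},
  {"rotation":[0,0,0],"linear":[0,0,0],"gripper":0},
])

```text
t: 3.7
ee_pos: [0.5633, -0.1962, 0.0502]
ee_rot: [-3.142, -0.004, 3.062]
ft_force: [-4.8, -0.4, 3.7]
opening: 0.0005
grasp_force: 2.8
```

Emit:
step_arm([
  {"rotation":[0,0,0],"linear":[0.002,0,0],"gripper":0},
  {"rotation":[0,0,0],"linear":[0.001,0,0],"gripper":0},
  {"rotation":[0,0,0],"linear":[0,0,0],"gripper":0},
])

```text
t: 3.95
ee_pos: [0.5638, -0.1961, 0.05]
ee_rot: [3.141, -0.009, 3.062]
ft_force: [-10.9, -0.8, 5.2]
opening: 0.0004
grasp_force: 5.5
```

```bash
python3 - <<'E'
from rig import manip
import cv2
im=manip.read_camera("side"); cv2.imwrite("pics/s1.png",cv2.resize(im[140:320,130:370,::-1],None,fx=3.3,fy=3.3,interpolation=cv2.INTER_CUBIC))
print(manip.sense()["ft_force"])
E
```

```text
[-10.0713859   -0.64346653   5.70327354]
```

View pics/s1.png

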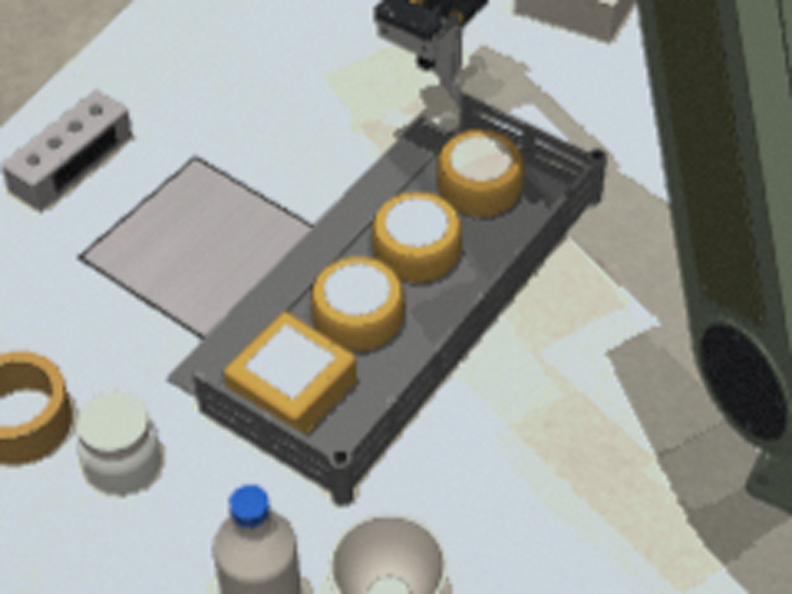

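The gate is flat against its stop. I'll measure a second time from this view, using crop pixels:
- **Cheese top corners:** (289,314), (356,360), (293,410), (226,366).
- **Post tops:** (597,156), (340,457).
- **Plate corners:** (81,257), (196,157).

Meanwhile I'll back the arm off and lift it.

```bash
python3 - <<'E'
from h import *
np.set_printoptions(precision=4,suppress=True)
f=lambda L,z:ray("side",[((u+.5)/3.3-.5+130,(v+.5)/3.3-.5+140) for u,v in L],z)
sq=f([(289,314),(356,360),(293,410),(226,366)],.053);print("sq",sq,sq.mean(0))
for i in range(4):
    d=sq[(i+1)%4]-sq[i];print(np.degrees(np.arctan2(d[1],d[0]))%90,end=' ')
print("label",f([(293,325),(335,360),(292,390),(248,361)],.053).mean(0))
print("rounds",f([(481,158),(417,221),(358,290)],.053))
po=f([(597,156),(340,457)],.065);print("posts",po)
print("plate",f([(81,257),(196,157)],0),"gate corner",f([(168,380)],.007))
E
```

```text
sq [[0.5333 0.1634]
 [0.4509 0.1771]
 [0.4706 0.2527]
 [0.5501 0.243 ]] [0.5012 0.209 ]
80.56060983869136 75.3622537526386 83.00803415044756 78.04345715480781 label [0.5024 0.2056]
rounds [[ 0.4742 -0.1046]
 [ 0.4877  0.0023]
 [ 0.4924  0.1061]]
posts [[ 0.3689 -0.1563]
 [ 0.4036  0.2799]]
plate [[0.7796 0.1754]
 [0.76   0.003 ]] gate corner [[0.6105 0.2582]]
```

Emit:
step_arm([
  {"rotation":[0,0,0],"linear":[-0.02,0.001,0],"gripper":0.05},
  {"rotation":[0,0,0],"linear":[0,0,0.04],"gripper":0.05},
  {"rotation":[0,0,0],"linear":[0,0,0.04],"gripper":0.05},
  {"rotation":[0,0,0],"linear":[-0.01,0.038,0],"gripper":0.05},
  {"rotation":[0,0,0],"linear":[-0.01,0.038,0],"gripper":0.05},
  {"rotation":[0,0,0],"linear":[-0.01,0.038,0],"gripper":0.05},
  {"rotation":[0,0,0],"linear":[-0.01,0.038,0],"gripper":0.05},
  {"rotation":[0,0,0],"linear":[-0.01,0.038,0],"gripper":0.05},
  {"rotation":[0,0,0],"linear":[-0.01,0.038,0],"gripper":0.05},
  {"rotation":[0,0,0],"linear":[-0.01,0.038,0],"gripper":0.05},
])

```text
t: 4.83
ee_pos: [0.4778, 0.0727, 0.1312]
ee_rot: [3.141, 0.003, 3.061]
ft_force: [1.0, 0.5, 0.3]
opening: 0.0499
grasp_force: 0.0
```

Emit:
step_arm([
  {"rotation":[0,0,0],"linear":[-0.012,0.035,0],"gripper":0.05},
  {"rotation":[0,0,0],"linear":[-0.012,0.035,0],"gripper":0.05},
  {"rotation":[0,0,0],"linear":[-0.012,0.035,0],"gripper":0.05},
  {"rotation":[0,0,0],"linear":[-0.012,0.033,0],"gripper":0.05},
  {"rotation":[0,0,0],"linear":[0,0,0],"gripper":0.05},
  {"rotation":[0,0,0],"linear":[0,0,-0.036],"gripper":0.05},
  {"rotation":[0,0,0],"linear":[0,0,-0.036],"gripper":0.05},
  {"rotation":[0,0,0],"linear":[0,0,-0.036],"gripper":0.05},
  {"rotation":[0,0,0],"linear":[0,0,0],"gripper":0.05},
])

```text
t: 5.58
ee_pos: [0.4237, 0.207, 0.0164]
ee_rot: [-3.137, -0.012, 3.062]
ft_force: [-2.0, 0.4, -0.1]
opening: 0.0499
grasp_force: 0.0
```

Emit:
step_arm([
  {"rotation":[0,0,0],"linear":[0.003,0.006,0.005],"gripper":0.05},
  {"rotation":[0,0,0],"linear":[0.008,-0.0006,0],"gripper":0.05},
  {"rotation":[0,0,0],"linear":[0.008,-0.0006,0],"gripper":0.05},
  {"rotation":[0,0,0],"linear":[0.008,-0.0006,0],"gripper":0.05},
  {"rotation":[0,0,0],"linear":[0.008,-0.0006,0],"gripper":0.05},
  {"rotation":[0,0,0],"linear":[0.008,-0.0006,0],"gripper":0.05},
  {"rotation":[0,0,0],"linear":[0.008,-0.0006,0],"gripper":0.05},
  {"rotation":[0,0,0],"linear":[0.01,-0.0008,0],"gripper":0.05},
  {"rotation":[0,0,0],"linear":[0.01,-0.0008,0],"gripper":0.05},
])

```text
t: 6.33
ee_pos: [0.5015, 0.2099, 0.0293]
ee_rot: [3.141, 0.0, 3.062]
ft_force: [-4.4, 0.0, 3.4]
opening: 0.0501
grasp_force: 2.4
```

Emit:
step_arm([
  {"rotation":[0,0,0],"linear":[0.01,-0.0008,0],"gripper":0.05},
  {"rotation":[0,0,0],"linear":[0.01,-0.0008,0],"gripper":0.05},
  {"rotation":[0,0,0],"linear":[0.01,-0.0008,0],"gripper":0.05},
  {"rotation":[0,0,0],"linear":[0.01,-0.0008,0],"gripper":0.05},
  {"rotation":[0,0,0],"linear":[0.005,-0.0004,0],"gripper":0.05},
  {"rotation":[0,0,0],"linear":[0,0,0],"gripper":0.05},
])

```text
t: 6.83
ee_pos: [0.5485, 0.2058, 0.0284]
ee_rot: [3.141, 0.004, 3.061]
ft_force: [-0.3, -0.2, -0.3]
opening: 0.0497
grasp_force: 0.0
```

```bash
python3 - <<'E'
from rig import manip
import cv2
im=manip.read_camera("scene"); cv2.imwrite("pics/c2.png",cv2.resize(im[155:320,178:378,::-1],None,fx=3.6,fy=3.6,interpolation=cv2.INTER_CUBIC))
E
```

```text
(no output)
```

View pics/c2.png

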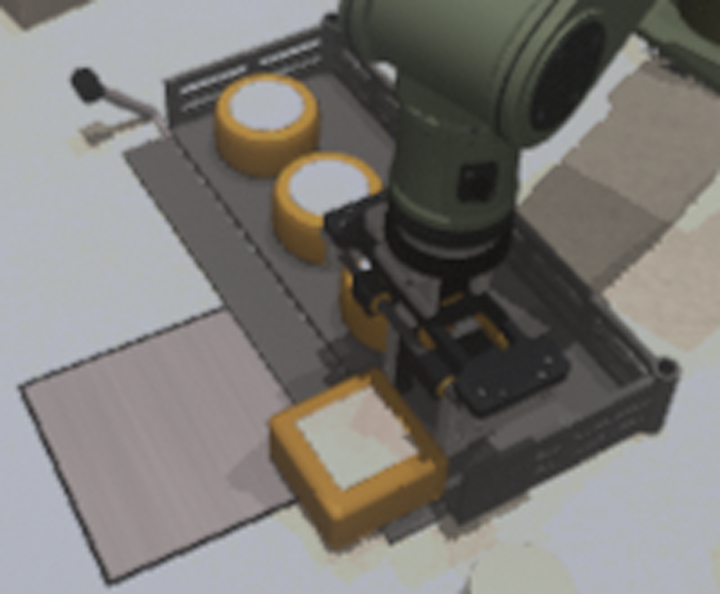

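The cheese is sliding out cleanly and squarely. I'll continue, slower over the step.

Emit:
step_arm([
  {"rotation":[0,0,0],"linear":[0.006,-0.0005,-0.006],"gripper":0.05},
  {"rotation":[0,0,0],"linear":[0.007,-0.0005,0],"gripper":0.05},
  {"rotation":[0,0,0],"linear":[0.007,-0.0006,0],"gripper":0.05},
  {"rotation":[0,0,0],"linear":[0.007,-0.0006,0],"gripper":0.05},
  {"rotation":[0,0,0],"linear":[0.007,-0.0006,0],"gripper":0.05},
  {"rotation":[0,0,0],"linear":[0.007,-0.0006,0],"gripper":0.05},
  {"rotation":[0,0,0],"linear":[0.007,-0.0006,0],"gripper":0.05},
  {"rotation":[0,0,0],"linear":[0.007,-0.0006,0],"gripper":0.05},
  {"rotation":[0,0,0],"linear":[0.007,-0.0006,0],"gripper":0.05},
  {"rotation":[0,0,0],"linear":[0.007,-0.0006,0],"gripper":0.05},
])

```text
t: 7.72
ee_pos: [0.6153, 0.2001, 0.0212]
ee_rot: [-3.142, -0.0, 3.062]
ft_force: [-1.5, -0.2, -1.3]
opening: 0.0498
grasp_force: 0.9
```

Emit:
step_arm([
  {"rotation":[0,0,0],"linear":[0.006,-0.0005,0],"gripper":0.05},
  {"rotation":[0,0,0],"linear":[0.006,-0.0005,0],"gripper":0.05},
  {"rotation":[0,0,0],"linear":[0.004,-0.0003,0],"gripper":0.05},
  {"rotation":[0,0,0],"linear":[0.003,-0.0002,0],"gripper":0.05},
  {"rotation":[0,0,0],"linear":[0,0,0],"gripper":0.05},
])

```text
t: 8.13
ee_pos: [0.6347, 0.1986, 0.0217]
ee_rot: [3.141, 0.001, 3.062]
ft_force: [-0.8, -0.8, 0.0]
opening: 0.0499
grasp_force: 0.2
```

Emit:
step_arm([
  {"rotation":[0,0,0],"linear":[-0.015,0.001,0],"gripper":0.05},
  {"rotation":[0,0,0],"linear":[0,0,0.038],"gripper":0.05},
  {"rotation":[0,0,0],"linear":[0,0,0.038],"gripper":0.05},
  {"rotation":[0,0,-6.9],"linear":[0,0,0.034],"gripper":0.05},
  {"rotation":[0,0,-6.9],"linear":[0.012,0.011,0],"gripper":0.05},
  {"rotation":[0,0,-6.9],"linear":[0.012,0.011,0],"gripper":0.05},
  {"rotation":[0,0,-6.9],"linear":[0.012,0.011,0],"gripper":0.05},
  {"rotation":[0,0,-6.9],"linear":[0.012,0.011,0],"gripper":0.05},
  {"rotation":[0,0,-6.9],"linear":[0.012,0.011,0],"gripper":0.05},
  {"rotation":[0,0,-6.9],"linear":[0.013,0.011,0],"gripper":0.05},
])

```text
t: 8.97
ee_pos: [0.693, 0.2664, 0.1326]
ee_rot: [3.139, 0.001, 2.213]
ft_force: [-0.3, -0.3, -0.2]
opening: 0.05
grasp_force: 0.0
```

Emit:
step_arm([
  {"rotation":[0,0,-6.9],"linear":[0,0,0],"gripper":0.05},
  {"rotation":[0,0,-6.9],"linear":[0,0,0],"gripper":0.05},
  {"rotation":[0,0,-6.9],"linear":[0,0,0],"gripper":0.05},
  {"rotation":[0,0,-6.9],"linear":[0,0,0],"gripper":0.05},
  {"rotation":[0,0,-6.9],"linear":[0,0,0],"gripper":0.05},
  {"rotation":[0,0,-6.9],"linear":[0,0,0],"gripper":0.05},
  {"rotation":[0,0,-0.3],"linear":[0,0,0],"gripper":0.05},
  {"rotation":[0,0,0],"linear":[0,0,0],"gripper":0.05},
])

```text
t: 9.63
ee_pos: [0.6923, 0.2658, 0.1322]
ee_rot: [3.14, -0.0, 1.494]
ft_force: [0.4, 0.4, 0.8]
opening: 0.0502
grasp_force: 0.0
```

```bash
python3 - <<'E'
from rig import manip
import cv2
im=manip.read_camera("side"); cv2.imwrite("pics/s2.png",cv2.resize(im[140:320,130:370,::-1],None,fx=3.3,fy=3.3,interpolation=cv2.INTER_CUBIC))
E
```

```text
(no output)
```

View pics/s2.png

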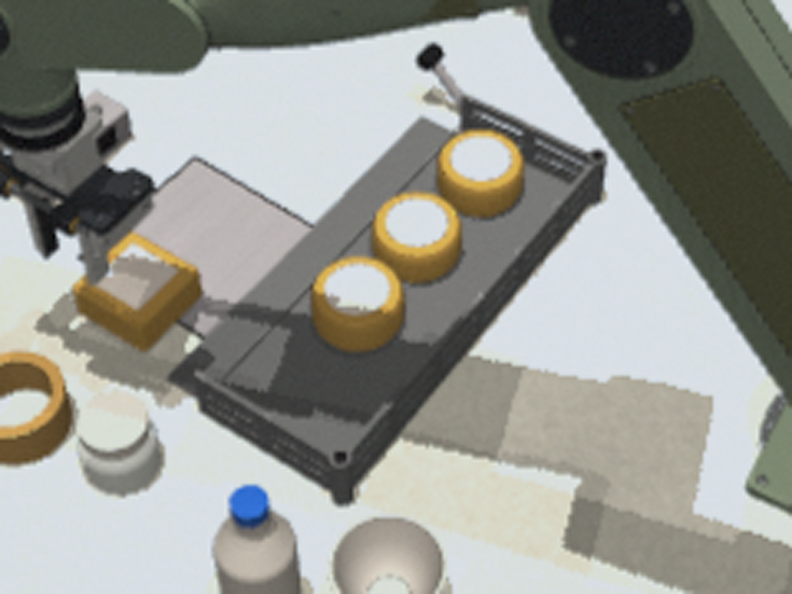

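The cheese lies flat, clear of the gate, with top corners at (201,280), (77,288) and (141,322). The rounds haven't moved. Checking its centre.

```bash
python3 - <<'E'
from h import *
a=ray("side",[((u+.5)/3.3-.5+130,(v+.5)/3.3-.5+140) for u,v in [(201,280),(77,288),(141,322)]],.045);print(a,a[:2].mean(0))
E
```

```text
[[0.63287588 0.16650741]
 [0.72982327 0.23461702]
 [0.65222782 0.23679109]] [0.68134957 0.20056222]
```

Emit:
step_arm([
  {"rotation":[0,0,0],"linear":[0,0,-0.038],"gripper":0.05},
  {"rotation":[0,0,0],"linear":[0,0,-0.038],"gripper":0.05},
  {"rotation":[0,0,0],"linear":[0,0,-0.038],"gripper":0.05},
  {"rotation":[0,0,0],"linear":[0,0,0],"gripper":0.05},
])

```text
t: 10.02
ee_pos: [0.684, 0.2636, 0.007]
ee_rot: [-3.125, 0.006, 1.493]
ft_force: [-3.3, -0.5, -1.1]
opening: 0.0498
grasp_force: 0.0
```

Emit:
step_arm([
  {"rotation":[0,0,0],"linear":[0,-0.003,0.008],"gripper":0.05},
  {"rotation":[0,0,0],"linear":[0,-0.007,0],"gripper":0.05},
  {"rotation":[0,0,0],"linear":[-0.0003,-0.008,0],"gripper":0.05},
  {"rotation":[0,0,0],"linear":[-0.0003,-0.009,0],"gripper":0.05},
  {"rotation":[0,0,0],"linear":[-0.0003,-0.009,0],"gripper":0.05},
  {"rotation":[0,0,0],"linear":[-0.0003,-0.009,0],"gripper":0.05},
  {"rotation":[0,0,0],"linear":[-0.0003,-0.009,0],"gripper":0.05},
  {"rotation":[0,0,0],"linear":[-0.0003,-0.009,0],"gripper":0.05},
  {"rotation":[0,0,0],"linear":[-0.0003,-0.009,0],"gripper":0.05},
  {"rotation":[0,0,0],"linear":[-0.0003,-0.009,0],"gripper":0.05},
])

```text
t: 10.85
ee_pos: [0.6926, 0.1863, 0.0308]
ee_rot: [3.133, -0.006, 1.491]
ft_force: [0.9, 6.7, 6.5]
opening: 0.0502
grasp_force: 3.1
```

Emit:
step_arm([
  {"rotation":[0,0,0],"linear":[-0.0003,-0.008,0],"gripper":0.05},
  {"rotation":[0,0,0],"linear":[-0.0003,-0.008,0],"gripper":0.05},
  {"rotation":[0,0,0],"linear":[0,-0.005,0],"gripper":0.05},
  {"rotation":[0,0,0],"linear":[0,-0.003,0],"gripper":0.05},
  {"rotation":[0,0,0],"linear":[0,0,0],"gripper":0.05},
])

```text
t: 11.27
ee_pos: [0.6913, 0.1607, 0.0292]
ee_rot: [3.135, -0.002, 1.491]
ft_force: [0.7, 3.8, 3.6]
opening: 0.0498
grasp_force: 1.9
```

```bash
python3 - <<'E'
from rig import manip
import cv2
im=manip.read_camera("scene"); cv2.imwrite("pics/c3.png",cv2.resize(im[155:320,178:378,::-1],None,fx=3.6,fy=3.6,interpolation=cv2.INTER_CUBIC))
E
```

```text
(no output)
```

View pics/c3.png

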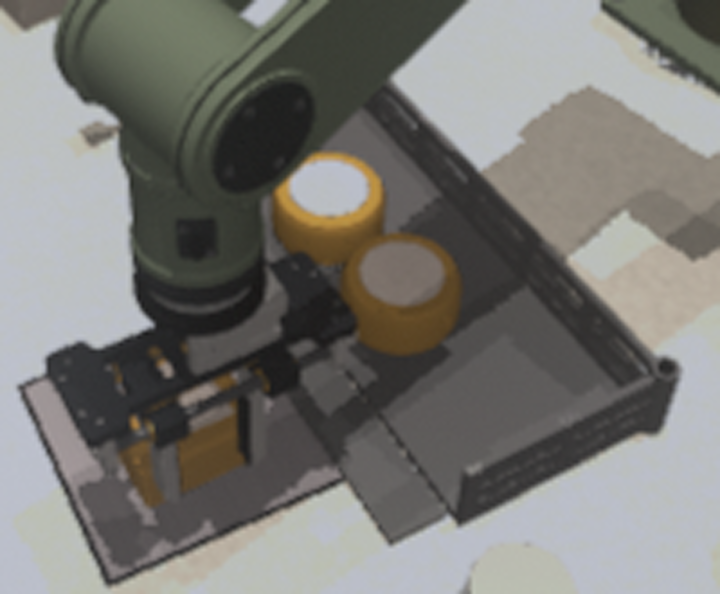

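Emit:
step_arm([
  {"rotation":[0,0,0],"linear":[0,-0.004,0],"gripper":0.05},
  {"rotation":[0,0,0],"linear":[0,-0.003,0],"gripper":0.05},
  {"rotation":[0,0,0],"linear":[0,0,0],"gripper":0.05},
  {"rotation":[0,0,0],"linear":[0,0.015,0],"gripper":0.05},
  {"rotation":[0,0,0],"linear":[0,0.01,0.036],"gripper":0.05},
  {"rotation":[0,0,0],"linear":[0,0.01,0.036],"gripper":0.05},
  {"rotation":[0,0,0],"linear":[-0.03,0.02,0.02],"gripper":0.05},
  {"rotation":[0,0,0],"linear":[-0.04,0,0],"gripper":0.05},
  {"rotation":[0,0,0],"linear":[-0.04,0,0],"gripper":0.05},
  {"rotation":[0,0,0],"linear":[-0.04,0,0],"gripper":0.05},
])

```text
t: 12.15
ee_pos: [0.5361, 0.2085, 0.1168]
ee_rot: [-3.14, 0.002, 1.492]
ft_force: [0.2, 0.4, 0.4]
opening: 0.05
grasp_force: 0.0
```

```bash
python3 - <<'E'
from rig import manip
import cv2
im=manip.read_camera("scene"); b=im[155:320,178:378,::-1];cv2.imwrite("pics/c4.png",cv2.resize(b,None,fx=3.6,fy=3.6,interpolation=cv2.INTER_CUBIC))
E
```

```text
(no output)
```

View pics/c4.png

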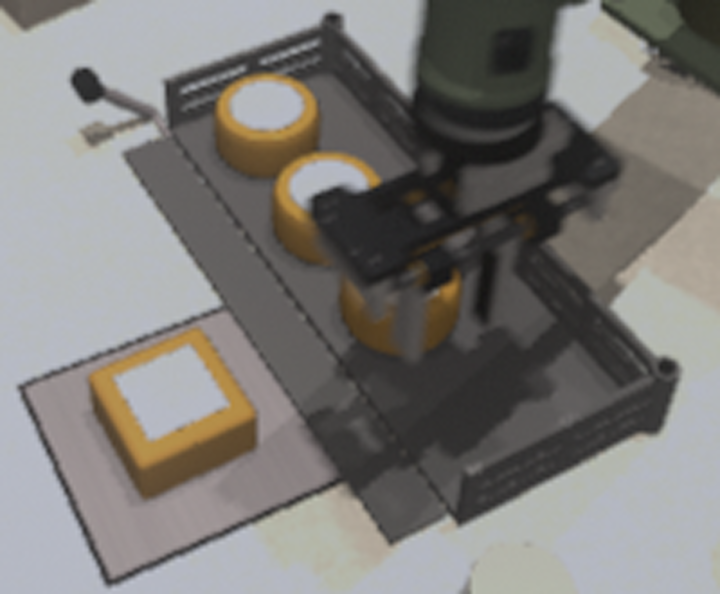

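The cheese top corners are at (200,330), (256,410), (146,467) and (91,380).

```bash
python3 - <<'E'
from h import *
f=lambda L,z:ray("scene",[((u+.5)/3.6-.5+178,(v+.5)/3.6-.5+155) for u,v in L],z)
s=f([(200,330),(256,410),(146,467),(91,380)],.045);l=f([(185,345),(230,404),(151,441),(113,383)],.045)
b=f([(256,443),(150,497)],0)
print(s.round(4),s.mean(0),l.mean(0),b)
E
```

```text
[[0.6391 0.0638]
 [0.6435 0.1435]
 [0.7275 0.1414]
 [0.7243 0.0597]] [0.68360594 0.10209301] [0.68452903 0.09879699] [[0.64147798 0.13948192]
 [0.72470172 0.13591495]]
```

The cheese sits within about 3 mm of the plate centre. Next I'll go to the far side of the knob and close the gate.

Emit:
step_arm([
  {"rotation":[0,0,0],"linear":[0,0,0.03],"gripper":0},
  {"rotation":[0,0,0],"linear":[0.009,-0.038,0],"gripper":0},
  {"rotation":[0,0,0],"linear":[0.009,-0.038,0],"gripper":0},
  {"rotation":[0,0,0],"linear":[0.009,-0.038,0],"gripper":0},
  {"rotation":[0,0,0],"linear":[0.009,-0.038,0],"gripper":0},
  {"rotation":[0,0,0],"linear":[0.009,-0.038,0],"gripper":0},
  {"rotation":[0,0,0],"linear":[0.009,-0.038,0],"gripper":0},
  {"rotation":[0,0,0],"linear":[0.009,-0.038,0],"gripper":0},
  {"rotation":[0,0,0],"linear":[0.009,-0.038,0],"gripper":0},
  {"rotation":[0,0,0],"linear":[0.009,-0.038,0],"gripper":0},
])

```text
t: 13.03
ee_pos: [0.6186, -0.1352, 0.1462]
ee_rot: [-3.138, 0.001, 1.491]
ft_force: [0.9, 0.6, 0.5]
opening: 0.0006
grasp_force: 0.0
```

Emit:
step_arm([
  {"rotation":[0,0,0],"linear":[0.009,-0.038,0],"gripper":0},
  {"rotation":[0,0,0],"linear":[0.003,-0.032,0],"gripper":0},
  {"rotation":[0,0,0],"linear":[0,0,0],"gripper":0},
  {"rotation":[0,0,0],"linear":[0,0,0],"gripper":0},
])

```text
t: 13.37
ee_pos: [0.6305, -0.205, 0.1458]
ee_rot: [-3.138, -0.0, 1.488]
ft_force: [0.1, 0.6, -0.4]
opening: 0.0004
grasp_force: 0.0
```

Emit:
step_arm([
  {"rotation":[0,0,0],"linear":[0,0.001,-0.034],"gripper":0},
  {"rotation":[0,0,0],"linear":[0,0.001,-0.034],"gripper":0},
  {"rotation":[0,0,0],"linear":[0,0,-0.028],"gripper":0},
  {"rotation":[0,0,0],"linear":[-0.01,0.0008,0],"gripper":0},
  {"rotation":[0,0,0],"linear":[-0.01,0.0008,0],"gripper":0},
  {"rotation":[0,0,0],"linear":[-0.01,0.0008,0],"gripper":0},
  {"rotation":[0,0,0],"linear":[-0.01,0.0008,0],"gripper":0},
  {"rotation":[0,0,0],"linear":[-0.01,0.0008,0],"gripper":0},
])

```text
t: 14.03
ee_pos: [0.5819, -0.1943, 0.0512]
ee_rot: [3.141, -0.002, 1.494]
ft_force: [2.9, 1.9, -0.4]
opening: 0.0002
grasp_force: 1.3
```

Emit:
step_arm([
  {"rotation":[0,0,0],"linear":[-0.01,0.0008,0],"gripper":0},
  {"rotation":[0,0,0],"linear":[-0.01,0.0008,0],"gripper":0},
  {"rotation":[0,0,0],"linear":[-0.01,0.0008,0],"gripper":0},
  {"rotation":[0,0,0],"linear":[-0.01,0.0008,0],"gripper":0},
  {"rotation":[0,0,0],"linear":[-0.01,0.0008,0],"gripper":0},
  {"rotation":[0,0,0],"linear":[-0.01,0.0008,0],"gripper":0},
  {"rotation":[0,0,0],"linear":[-0.006,0.0005,0],"gripper":0},
  {"rotation":[0,0,0],"linear":[0,0,0],"gripper":0},
])

```text
t: 14.7
ee_pos: [0.5139, -0.1913, 0.0514]
ee_rot: [-3.14, -0.0, 1.492]
ft_force: [0.2, 0.2, -0.1]
opening: 0.0006
grasp_force: 0.0
```

Emit:
step_arm([
  {"rotation":[0,0,0],"linear":[-0.004,0.0003,0],"gripper":0},
  {"rotation":[0,0,0],"linear":[-0.004,0.0003,0],"gripper":0},
  {"rotation":[0,0,0],"linear":[-0.004,0.0003,0],"gripper":0},
  {"rotation":[0,0,0],"linear":[0,0,0],"gripper":0},
])

```text
t: 15.03
ee_pos: [0.5028, -0.1913, 0.0514]
ee_rot: [-3.141, 0.0, 1.491]
ft_force: [0.6, -0.7, -0.2]
opening: 0.0006
grasp_force: 0.2
```

Emit:
step_arm([
  {"rotation":[0,0,0],"linear":[-0.002,0,0],"gripper":0},
  {"rotation":[0,0,0],"linear":[-0.002,0,0],"gripper":0},
  {"rotation":[0,0,0],"linear":[0,0,0],"gripper":0},
])

```text
t: 15.28
ee_pos: [0.4993, -0.1911, 0.0514]
ee_rot: [-3.141, -0.0, 1.491]
ft_force: [1.3, 0.2, -0.2]
opening: 0.0003
grasp_force: 0.6
```

Not yet at the stop, so I'll push on gently.

Emit:
step_arm([
  {"rotation":[0,0,0],"linear":[-0.002,0,0],"gripper":0},
  {"rotation":[0,0,0],"linear":[-0.002,0,0],"gripper":0},
  {"rotation":[0,0,0],"linear":[0,0,0],"gripper":0},
])

```text
t: 15.53
ee_pos: [0.4989, -0.1912, 0.0529]
ee_rot: [3.134, -0.0, 1.49]
ft_force: [7.3, 2.5, 0.7]
opening: 0.0003
grasp_force: 3.6
```

Emit:
step_arm([
  {"rotation":[0,0,0],"linear":[-0.002,0,0],"gripper":0},
  {"rotation":[0,0,0],"linear":[-0.001,0,0],"gripper":0},
  {"rotation":[0,0,0],"linear":[0,0,0],"gripper":0},
])

```text
t: 15.78
ee_pos: [0.4984, -0.1913, 0.0542]
ee_rot: [3.129, -0.0, 1.49]
ft_force: [10.6, 4.1, 3.2]
opening: 0.0005
grasp_force: 5.4
```

The gate is at its stop: the force rises with no further motion. Backing off, lifting and checking.

Emit:
step_arm([
  {"rotation":[0,0,0],"linear":[0.015,-0.001,0],"gripper":0},
  {"rotation":[0,0,0],"linear":[0.025,-0.002,0],"gripper":0},
  {"rotation":[0,0,0],"linear":[0,0,0.038],"gripper":0},
  {"rotation":[0,0,0],"linear":[0,0,0.038],"gripper":0},
  {"rotation":[0,0,0],"linear":[0,-0.015,0.038],"gripper":0},
  {"rotation":[0,0,0],"linear":[0,-0.035,0.02],"gripper":0},
  {"rotation":[0,0,0],"linear":[0,-0.035,0],"gripper":0},
  {"rotation":[0,0,0],"linear":[0,-0.035,0],"gripper":0},
  {"rotation":[0,0,0],"linear":[0,0,0],"gripper":0},
])

```text
t: 16.53
ee_pos: [0.5314, -0.3202, 0.1858]
ee_rot: [-3.141, 0.004, 1.486]
ft_force: [-0.9, -0.0, 0.7]
opening: 0.0003
grasp_force: 0.0
```

```bash
python3 - <<'E'
from rig import manip
import cv2
im=manip.read_camera("scene"); cv2.imwrite("pics/c5.png",cv2.resize(im[130:384,145:440,::-1],None,fx=2.3,fy=2.3,interpolation=cv2.INTER_CUBIC))
E
```

```text
(no output)
```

View pics/c5.png

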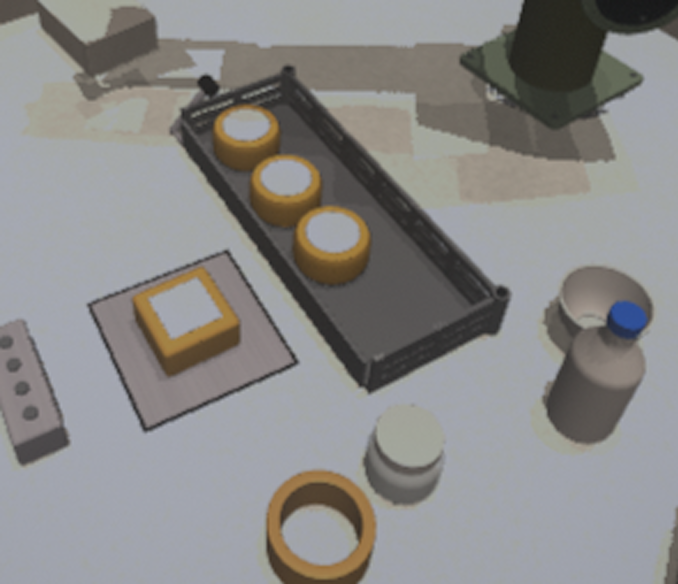

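The gate is closed, with the knob back at its original pixel. The cheese is on the plate and everything else is untouched.

```bash
python3 -c "
from rig import manip
print(manip.close_job())"
```

```text
the job is handed in; nothing more can be done
None
```

The job is handed in: the square cheese was slid out and sits within about 3 mm of the plate's centre, the gate is closed against its stop, and the camera shows the round cheeses and bystanders where they were (about 17 s used).

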